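# Slide the red-lined stock board out over the shelf edge

### The arm

A 6-joint arm with a two-finger parallel gripper is mounted at the origin on the work surface. World frame = base frame: x ahead of the robot, y to its left, z up, the work surface at z = 0. Lengths are in mm, angles in rad, forces in N, time in s.
With the tool pointing down it reaches from about 350 to 875 mm from the base axis. Payload 15.5 kg.
Tool frame: the origin (TCP) lies on the centre line of the jaws, within the pads' length; the fingertips stand 19 mm ahead of it and the grasp point (between the pads) is the TCP (manip.tcp_to_tips is the distance from the TCP to the fingertips, in mm); x points along the fingers, z is the direction in which the jaws open and shut, and the axes are right-handed (so a half turn about x gives the same grasp; the last joint's range is limited). The gripper opens to 85 mm and grips with 20 to 120 N. Pads are 22 mm wide; open, the fingers measure 114 mm over their backs; the gripper's body (76 mm by 85 mm) begins 54 mm behind the grasp point. The pads swing forward as they close: fully open they stand 13 mm farther back than shut.
Start: joints at [-1.435, 0.494, 1.345, -0, 1.302, -0.096], TCP at [143.582, -608.285, 250.277] pointing down, gripper open.
Joint ranges: [-2.91, 2.91], [-0.82, 2.16], [0.22, 2.67], [-1.22, 4.37], [0.12, 2.79], [-3.08, 3.08]. Speed limits (rad/s): [1.89, 1.89, 2.57, 3.01, 3.01, 3.01].

### API

Orientations are given as a rotation vector (axis times angle).
In Python, from bench import readout, cams, close_job, manip gives the robot as it stands.
- The arm moves only by the shell command python3 -m crank 'ROWS' [OPENING] [FORCE]. ROWS is JSON, a list of rows, each a list of 2 entries, a list of its own where there are three numbers: the shift along the world's x, y, z in m, then the turn, a rotation vector about the world's x, y, z in rad. In form: [[[dx, dy, dz], [rx, ry, rz]], ...]. A call has 1 to 10 rows; each row is the pose to reach, as a shift and turn from the pose measured when the call began; what a row does not reach only later rows make up. A row lasts 1/8 s, in which the tool goes at most 62.5 mm and 10.7 degrees, less where a joint would pass 70% of its speed; a pose out of reach is approached as far as the arm can. A call with a gripper value outside its range is refused whole. OPENING is the closure in counts, from 0 (fully open) to 255 (shut), set as the call begins (- or left out, the last holds). The fingers move at their own pace and stop on an object; FORCE is the grip in N (left out, the last holds). Time passes only in rows, so rows that repeat a pose let the fingers close. It gives the time, the measured TCP pose, the force and the opening at its end, in the units of the state.
- readout.state(): the state, without advancing time (a new reading comes with each control period).
- cams.camera(name): name is "scene" or "top"; returns the picture (384x512x3 uint8, red, green, blue); there is no depth.
- cams.camera_params(name): a dict with "mtx" (3x3 intrinsics, pixels), "rvec" (rotation vector, rad) and "tvec" (3), from world to camera coordinates, as OpenCV has them. Camera axes: x right, y down, z forward; pixel columns grow to the right and rows downward; lengths in mm; the calibration is good to about 2 mm. A picture is of the moment at which its call begins. camera_params takes no time and is no camera call.
- close_job(): hands the job in, once; it reports no verdict.
The state is a dict: "time_s": time; "qpos": joint angles; "dq": joint speeds; "effort": joint torques, N m; "ee_pos": TCP position; "tool_rot": TCP orientation; "wrist_force": force on the tool from outside, world axes, zero at the start; "moment": the same for the moment, N m; "width": finger opening in mm.
Only numpy, scipy, OpenCV 4.12 (cv2) and the standard library are available. Lean on these libraries where they do the work, as an engineer would, in place of code of your own. Each camera call takes 0.05 s, during which the arm holds its last target.

### The job

Two thin wooden stock boards lie on the low wooden shelf. With the fingertips, push the board that has the red line towards the robot, out over the shelf's front edge (the one with the dark metal strip), until the middle of its red line lies right above that edge and the board is square to it, so that the next person can take it by the end that sticks out. Do not lift or tip the board, and leave the blue-lined board and everything else where it is.

Things in the scene. Friction and masses are not known exactly. Their poses are not given: they have to be found in the camera images.
- shelf_edge (a point): middle of the top front edge of the fixed low wooden shelf on the table: flat top 70 mm above the table, 540 mm wide (along y), 320 mm deep. The front edge has a dark metal strip, 8 mm wide, flush with the top. x points from the edge back over the shelf, away from the robot, y along the edge, z up. The shelf stands within 0.3 rad of square to the robot.
- red_line (a point): middle of the red line (8 mm wide) across the top of the loose plywood board to be pushed: 130 mm long, 90 wide, 8 thick, 0.1 to 0.15 kg, with a paper sheet and, at its front end, a round red spot. The point is on the top face, 40 mm behind the front end, 90 mm ahead of the rear end. x points to the rear end, y along the line, z up. It starts wholly on the shelf, up to 0.22 rad askew.
- blue_line (a point): the same point on the other loose board, of the same shape and size but with a blue line and spot; it must stay where it is. The boards lie side by side along the edge, about 180 mm between their middles, in either order.
- tin: open square red tin with clips, 55 x 55 x 36 mm high, loose on the shelf at its left end; origin at the centre of its underside
- pot: small jar with a brass-coloured cap, 46 mm across, 48 mm high, loose on the shelf at its right end; origin at the centre of its underside
- carton: small cardboard box with a blue band, 32 x 60 x 22 mm high, loose at the back of the shelf; origin at the centre of its underside
- nut_jar: jar with green label and brass-coloured lid, 72 mm across, 110 mm high, loose on the table left of the shelf; origin at the centre of its underside
- pen_cup: blue cup with pens, 76 mm across, 135 mm high with the pens, loose on the table left of the shelf; origin at the centre of its underside
- tape: yellow tape roll, 90 mm across, 24 mm high, lying loose on the table right of the shelf; origin at the centre of its underside
There are look-alikes about, which are no part of the job. Leave any yellow look-alike of the part that bears red_line alone.

How it is judged (in metres and radians):
At the end, for the whole second after the job is handed in: The middle of the red line is within 6 mm of the shelf's front edge, so that 34 to 46 mm of the board sticks out; the board is square to the edge within 5 degrees and lies flat on the shelf (x of red_line in the frame of shelf_edge between -0.006 and 0.006 m and y of red_line in the frame of shelf_edge between -0.22 and 0.22 m and z of red_line in the frame of shelf_edge between 0.004 and 0.012 m and angle between the x axis of red_line and the x axis of shelf_edge, either way round below 0.09 rad and angle between red_line's own z axis and vertical below 0.05 rad); the robot touches nothing.
It fails at once if the red-lined board is lifted (its line more than 10 mm above where it lies) or tipped by more than 0.15 rad (z of red_line in the frame of shelf_edge above 0.018 m or angle between red_line's own z axis and vertical above 0.15 rad).
It fails at once if the blue-lined board is moved by more than 10 mm (distance of blue_line from where it was at the start of the episode above 0.01 m).
It fails at once if another thing is moved by more than 15 mm (distance of any of tin, pot, carton, nut_jar, pen_cup, tape from where it was at the start of the episode above 0.015 m).
It also fails if it takes over 32 s, if anything falls off the work surface, if the arm or the gripper's body presses on something with over 40 N, if the wrist force passes 120 N, or if a joint passes its speed limit or range.

## Working session

There is one attempt and no reset: what is moved stays moved. The work goes in short steps, Python scripts to look and compute and a shell command to move; the robot and the scene stay as the last step left them, time stands still between calls to the robot, and variables do not carry over. Pictures are saved under pics/ and viewed, and the job is handed in when it is done.

```bash
ls; mkdir -p pics
python3 - <<'E'
from bench import readout,cams
import cv2
for n in("scene","top"):
    im=cams.camera(n); cv2.imwrite(f"pics/{n}0.png",cv2.cvtColor(im,cv2.COLOR_RGB2BGR))
    p=cams.camera_params(n);print(n,p)
print(readout.state())
E
```

```text
pics
scene {'mtx': array([[412.58782655,   0.        , 264.14757525],
       [  0.        , 412.58782655, 191.90782619],
       [  0.        ,   0.        ,   1.        ]]), 'rvec': array([ 2.3633616 ,  1.1248015 , -0.33069877]), 'tvec': array([-387.85009441, -338.20530358, 1624.77488669])}
top {'mtx': array([[432.86047594,   0.        , 262.82492647],
       [  0.        , 432.86047594, 194.70162559],
       [  0.        ,   0.        ,   1.        ]]), 'rvec': array([ 2.1365751 , -2.19316648,  0.10504317]), 'tvec': array([  34.05694617,  566.43689352, 1779.17657304])}
{'time_s': 0.1, 'qpos': array([-1.43449916e+00,  4.94092715e-01,  1.34607677e+00, -1.48610488e-05,
        1.30248035e+00, -9.55093296e-02]), 'dq': array([-0.00018197, -0.00141001, -0.0029611 ,  0.00033249,  0.00061716,
       -0.00040059]), 'effort': array([ 3.78755678e-03, -8.83582020e+01, -3.84563470e+01, -4.71548137e-04,
        5.17839086e-03, -8.52183280e-05]), 'ee_pos': array([ 143.53688606, -607.98458875,  249.77490574]), 'tool_rot': array([ 1.03747216,  1.31076787, -1.03626619]), 'wrist_force': array([-1.27234831, -0.65574997, -0.05757784]), 'moment': array([ 0.01952891, -0.01188082, -0.02420383]), 'width': 85.2033955409444}
```

View pics/scene0.png

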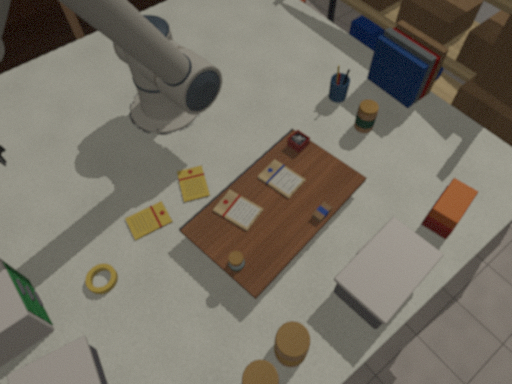

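View pics/top0.png

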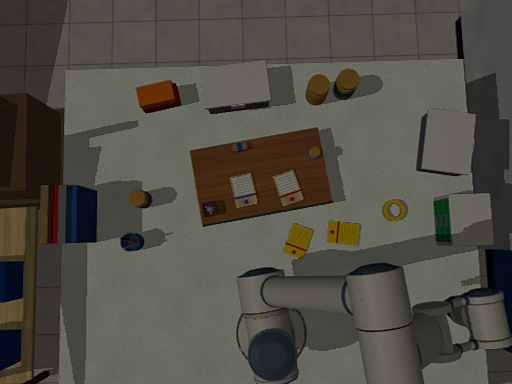

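The top view shows the red-lined board at about (288,186) and the blue one at about (243,190). The shelf's front edge runs from about (203,225) to (332,202), and two yellow look-alikes lie on the table in front of it. Next I'll zoom in.

```bash
cat > h.py <<'E'
import numpy as np,cv2
from bench import cams
def ray(n,uv,z):
    p=cams.camera_params(n);R=cv2.Rodrigues(p['rvec'])[0];t=p['tvec'].reshape(3)
    uv=np.atleast_2d(np.asarray(uv,float));d=np.c_[uv,np.ones(len(uv))]@np.linalg.inv(p['mtx']).T@R
    c=-R.T@t; s=(z-c[2])/d[:,2]; return (c+d*s[:,None])[:,:2]
def proj(n,P):
    p=cams.camera_params(n);return cv2.projectPoints(np.asarray(P,float).reshape(-1,1,3),p['rvec'],p['tvec'],p['mtx'],None)[0].reshape(-1,2)
def rd(f): return cv2.imread(f)
E
python3 - <<'E'
from h import *
a=rd('pics/top0.png')[125:235,185:340];b=rd('pics/scene0.png')[125:300,170:370]
cv2.imwrite('pics/topc.png',cv2.resize(a,None,fx=5,fy=5,interpolation=cv2.INTER_CUBIC))
cv2.imwrite('pics/scc.png',cv2.resize(b,None,fx=3.4,fy=3.4,interpolation=cv2.INTER_CUBIC))
E
```

```text
(no output)
```

View pics/topc.png

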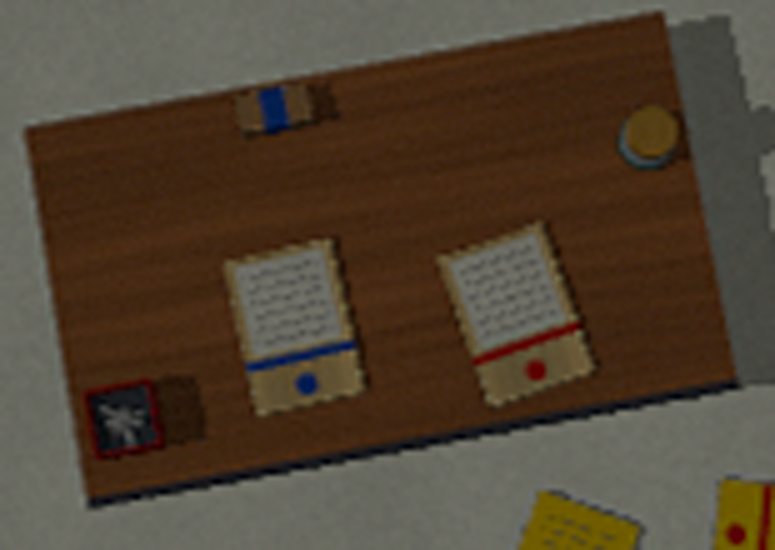

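View pics/scc.png

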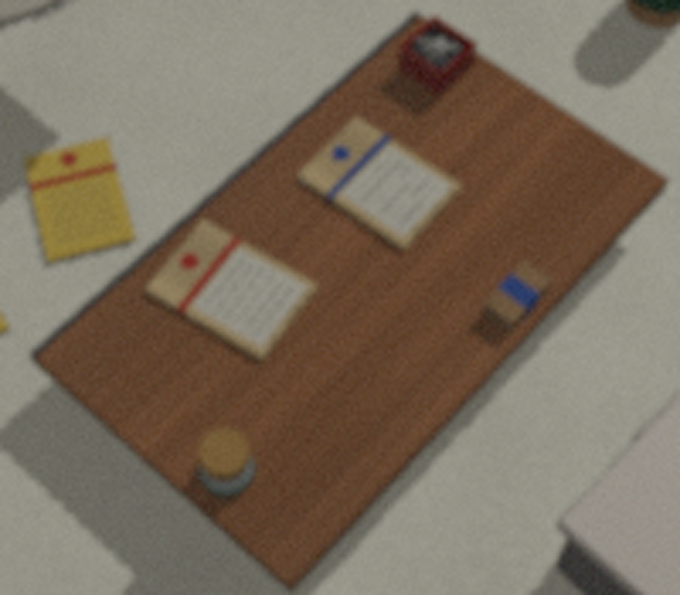

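```bash
cat >> h.py <<'E'
def campos(n):
    p=cams.camera_params(n);R=cv2.Rodrigues(p['rvec'])[0];return -R.T@p['tvec'].reshape(3)
def linemid(n,im,box,z,col='red'):
    # box u0,v0,u1,v1; returns line centroid and dir from sub-pixel weighted colour, spot excluded by size
    u0,v0,u1,v1=box;c=im[v0:v1,u0:u1].astype(float)
    B,G,R=c[...,0],c[...,1],c[...,2]
    w=(R-1.5*np.maximum(G,B)) if col=='red' else (B-1.3*np.maximum(G,R)); w=np.clip(w,0,None)
    m=(w>0.2*w.max()).astype(np.uint8)
    k,l,st,ce=cv2.connectedComponentsWithStats(m,connectivity=8)
    out=[]
    for i in range(1,k):
        if st[i,4]<4: continue
        v,u=np.nonzero(l==i); P=ray(n,np.c_[u+u0,v+v0],z); ww=w[v,u]
        C=(P*ww[:,None]).sum(0)/ww.sum(); S=np.cov((P-C).T,aweights=ww,ddof=0);e,V=np.linalg.eigh(S)
        d=V[:,1];d=d*np.sign(d[1]); out.append((st[i,4],C,d,np.ptp((P-C)@d),np.sqrt(e[0])))
    return sorted(out,key=lambda o:-o[3])
def edge(n,im,a,b,z=70,half=30):
    # a,b approx world ends of edge; profile across, outermost dark->bright crossing
    a,b=np.array(a,float),np.array(b,float);t=(b-a)/np.linalg.norm(b-a);nr=np.array([-t[1],t[0]])
    if nr[0]>0:nr=-nr   # towards robot
    s=np.linspace(.04,.96,120);d=np.arange(-half,half+.1,.5)
    P=a+s[:,None,None]*(b-a)+d[None,:,None]*nr
    q=proj(n,np.concatenate([P.reshape(-1,2),np.full((P[...,0].size,1),z)],1)).reshape(P.shape).astype(np.float32)
    g=cv2.remap(im,q[...,0],q[...,1],cv2.INTER_LINEAR).astype(float)
    return P,d,g
def fit(P):
    L=cv2.fitLine(P.astype(np.float32),cv2.DIST_HUBER,0,.01,.01).ravel();d=L[:2];return L[2:],d*np.sign(d[1])
E
python3 - <<'E'
from h import *
np.set_printoptions(precision=1,suppress=True)
for n in('top','scene'):
    print(n,'cam',campos(n))
T=rd('pics/top0.png');S=rd('pics/scene0.png')
c=lambda x,y:(185+x/5,125+y/5)
cor=ray('top',[c(90,505),c(738,385),c(663,13),c(25,130)],70);print(cor,[np.linalg.norm(cor[i]-cor[i-1]) for i in range(4)])
for n,im,box in(('top',T,(265,165,310,210)),('scene',S,(210,185,268,232))):
    for o in linemid(n,im,box,78):print(n,o)
for n,im,box in(('top',T,(225,168,262,212)),('scene',S,(255,155,310,200))):
    for o in linemid(n,im,box,78,'blue'):print(n,'blue',o)
for n,im in(('top',T),('scene',S)):
    P,d,g=edge(n,im,cor[0],cor[1])
    m=np.median(g,0);print(n,[ (x,*np.round(v)) for x,v in zip(d[::4],m[::4]) if abs(x)<25])
E
```

```text
top cam [ 380.     9.7 1828.4]
scene cam [1142.5 -418.8 1193.3]
[[ 441.7  265. ]
 [ 525.5 -264.2]
 [ 836.5 -215.2]
 [ 752.4  315.3]] [np.float64(314.7773558387368), np.float64(535.8398899084581), np.float64(314.8769592468608), np.float64(537.1206142702324)]
top (np.int32(45), array([565.1, -91.2]), array([-0.3,  1. ]), np.float64(95.34912435724445), np.float64(1.860703018684014))
top (np.int32(14), array([543. , -98.1]), array([1. , 0.1]), np.float64(13.320361239098318), np.float64(3.808924288780662))
scene (np.int32(43), array([566.5, -94.1]), array([-0.3,  1. ]), np.float64(93.9782679459104), np.float64(1.3424038102430187))
scene (np.int32(14), array([544.1, -98.7]), array([-0.9,  0.4]), np.float64(12.312036905079353), np.float64(2.9895318900054764))
top blue (np.int32(32), array([559.5,  92.9]), array([-0.2,  1. ]), np.float64(87.72431625544081), np.float64(1.4635951312814774))
top blue (np.int32(11), array([537.2,  88.1]), array([1. , 0.3]), np.float64(12.899685695022892), np.float64(3.543819682170151))
scene blue (np.int32(6), array([538.3,  87.5]), array([1. , 0.1]), np.float64
[... 3134 characters left out ...]
149.0)), (np.float64(8.0), np.float64(137.0), np.float64(148.0), np.float64(150.0)), (np.float64(10.0), np.float64(136.0), np.float64(149.0), np.float64(150.0)), (np.float64(12.0), np.float64(136.0), np.float64(148.0), np.float64(150.0)), (np.float64(14.0), np.float64(136.0), np.float64(148.0), np.float64(150.0)), (np.float64(16.0), np.float64(136.0), np.float64(148.0), np.float64(150.0)), (np.float64(18.0), np.float64(136.0), np.float64(148.0), np.float64(150.0)), (np.float64(20.0), np.float64(136.0), np.float64(148.0), np.float64(150.0)), (np.float64(22.0), np.float64(136.0), np.float64(148.0), np.float64(150.0)), (np.float64(24.0), np.float64(136.0), np.float64(148.0), np.float64(150.0))]
```

```bash
cat >> h.py <<'E'
def edgefit(n,im,a,b):
    P,d,g=edge(n,im,a,b,half=22); g=cv2.blur(g,(1,5)); L=g.mean(2);R=g[...,2]
    out=[];inn=[]
    for i in range(len(P)):
        r=L[i]; k=np.argmin(r[(d>-12)&(d<6)])+np.nonzero(d>-12)[0][0]
        hi=np.median(r[d>14]);h=(r[k]+hi)/2
        j=k+np.argmax(r[k:]>h); out.append(P[i,j])
        rr=R[i]-g[i,:,0]; w=np.median(rr[d<-15]); kk=np.nonzero((d<5)&(rr>w/2))[0]
        if len(kk): inn.append(P[i,kk[-1]])
    return fit(np.array(out)),fit(np.array(inn))
def frame(fr): # from edge line
    p,y=fr; x=np.array([y[1],-y[0]]); return p,x,y
E
python3 - <<'E'
from h import *
from bench import manip
print([a for a in dir(manip) if a[0]!='_'],manip.tcp_to_tips)
np.set_printoptions(precision=2,suppress=True)
T=rd('pics/top0.png');S=rd('pics/scene0.png')
a,b=[441.7,265],[525.5,-264.2]
for n,im,box in(('top',T,(265,165,310,210)),('scene',S,(210,185,268,232))):
    C=linemid(n,im,box,78)[0]
    for nm,f in zip(('outer','inner'),edgefit(n,im,a,b)):
        p,x,y=frame(f); print(n,nm,'yaw',np.arctan2(x[1],x[0]),'x of line',(C[1]-p)@x,'board yaw rel',np.arctan2(-C[2][0],C[2][1])-np.arctan2(x[1],x[0]),'foot',p+y*((C[1]-p)@y))
c=lambda x,y:(185+x/5,125+y/5)
print('pot top',ray('top',c(653,130),118),'tin',ray('top',c(123,420),106),'carton',ray('top',c(273,108),92),'rear corners',ray('top',[c(437,257),c(543,222),c(597,372),c(492,405)],78))
E
```

```text
['IKError', 'tcp_to_tips'] 19.0
top outer yaw 0.15664084 x of line 67.70705786908121 board yaw rel 0.14962149456699048 foot [ 498.18 -101.81]
top inner yaw 0.15683158 x of line 58.05099099401012 board yaw rel 0.14943075970370923 foot [ 507.72 -100.31]
scene outer yaw 0.15592799 x of line 66.00068841682008 board yaw rel 0.15918657891627813 foot [ 501.3  -104.39]
scene inner yaw 0.15591533 x of line 59.009367279417475 board yaw rel 0.1591992300021317 foot [ 508.21 -103.3 ]
pot top [[ 728.47 -197.37]] tin [[507.46 232.66]] carton [[760.49 108.61]] rear corners [[ 636.15  -22.03]
 [ 662.7  -109.47]
 [ 538.44 -149.18]
 [ 513.85  -63.2 ]]
```

Run:
```python
from h import *
from bench import readout
from scipy.spatial.transform import Rotation as Ro
np.set_printoptions(precision=4,suppress=True)
s=readout.state();R=Ro.from_rotvec(s['tool_rot']);print(R.as_matrix())
t=.156;yh=np.array([-np.sin(t),np.cos(t),0]);dn=np.array([0,0,-1.])
for sg in(1,-1):
    z=sg*yh;W=Ro.from_matrix(np.c_[dn,np.cross(z,dn),z]);print(sg,(W*R.inv()).as_rotvec())
print(np.array([684,-64,200])-s['ee_pos'])
```

```text
[[-0.0002  0.9733  0.2297]
 [ 0.001   0.2297 -0.9733]
 [-1.      0.0001 -0.0011]]
1 [ 0.0002 -0.0016  3.0658]
-1 [-0.0011 -0.0001 -0.0758]
[540.4631 543.9846 -49.7749]
```

```bash
python3 -m crank '[[[0.03,0.03,0],[0,0,0]],[[0.08,0.08,0],[0,0,-0.02]],[[0.13,0.13,0],[0,0,-0.04]],[[0.18,0.18,0],[0,0,-0.06]],[[0.23,0.23,0],[0,0,-0.076]],[[0.28,0.28,0],[0,0,-0.076]],[[0.33,0.33,0],[0,0,-0.076]],[[0.38,0.38,0],[0,0,-0.076]],[[0.43,0.43,0],[0,0,-0.076]],[[0.48,0.48,0],[0,0,-0.076]]]' 120 20; python3 -c "
from bench import readout;print(readout.state())"
```

```text
time_s: 1.35
ee_pos: [572.5, -178.5, 249.6]
tool_rot: [1.094, 1.28, -1.093]
wrist_force: [0.4, -1.2, -0.3]
width: 45.5
{'time_s': 1.35, 'qpos': array([-4.02263138e-01,  4.58610121e-01,  1.41098346e+00,  9.37126959e-04,
        1.27273575e+00,  1.01239242e+00]), 'dq': array([ 0.80520599,  0.30003202, -0.53243566, -0.00245466,  0.22386108,
        0.80448063]), 'effort': array([ -6.98651344, -90.13562679, -32.62862921,   0.30362888,
        -0.39084479,  -2.56973751]), 'ee_pos': array([ 572.4527099 , -178.47966429,  249.5998773 ]), 'tool_rot': array([ 1.09430581,  1.27988791, -1.09324035]), 'wrist_force': array([ 0.4468462 , -1.18281835, -0.25912513]), 'moment': array([-0.03086813, -0.02752849, -0.00650598]), 'width': 45.53584564802186}
```

```bash
python3 -m crank '[[[0.04,0.04,0],[0,0,0]],[[0.08,0.08,-0.03],[0,0,0]],[[0.1115,0.1145,-0.06],[0,0,0]],[[0.1115,0.1145,-0.1],[0,0,0]],[[0.1115,0.1145,-0.13],[0,0,0]],[[0.1115,0.1145,-0.13],[0,0,0]],[[0.1115,0.1145,-0.13],[0,0,0]]]'
python3 - <<'E'
from h import *
from bench import readout
from scipy.spatial.transform import Rotation as Ro
s=readout.state();print(s['ee_pos'],s['wrist_force'],Ro.from_rotvec(s['tool_rot']).as_matrix().round(4))
for n,(u0,v0,u1,v1) in(("scene",(170,125,370,275)),("top",(185,125,340,235))):
    im=cv2.cvtColor(cams.camera(n),cv2.COLOR_RGB2BGR);cv2.imwrite(f"pics/{n}1.png",im)
    cv2.imwrite(f"pics/{n}1c.png",cv2.resize(im[v0:v1,u0:u1],None,fx=4,fy=4,interpolation=cv2.INTER_CUBIC))
E
```

```text
time_s: 2.22
ee_pos: [684.5, -64.2, 120.8]
tool_rot: [1.095, 1.279, -1.093]
wrist_force: [-0.3, 0.2, -0.5]
width: 45.3
[684.47781397 -64.19953112 120.79310168] [-0.34153057  0.2184511  -0.54437706] [[ 8.000e-04  9.879e-01  1.551e-01]
 [ 9.000e-04  1.551e-01 -9.879e-01]
 [-1.000e+00  1.000e-03 -8.000e-04]]
```

View pics/scene1c.png

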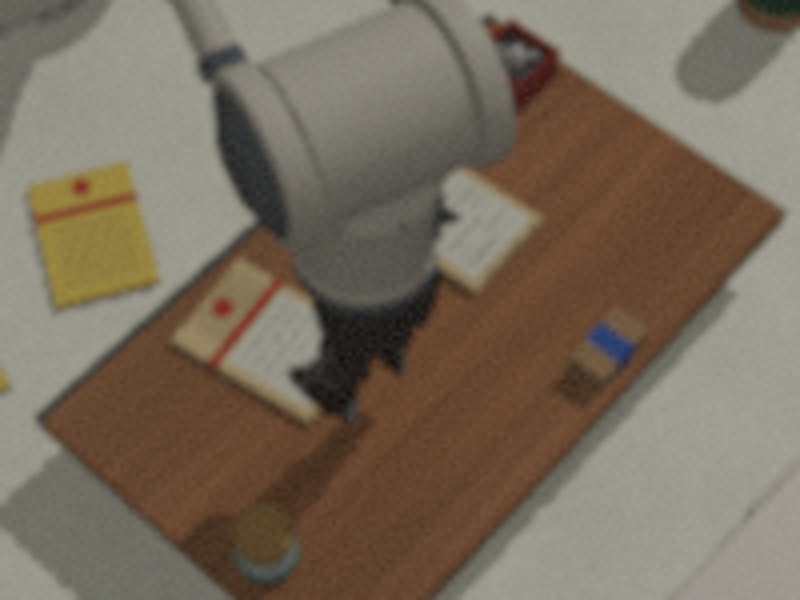

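View pics/top1c.png

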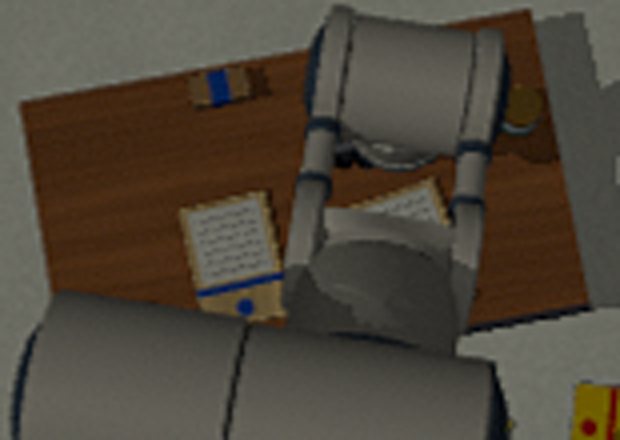

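The scene view shows the fingers behind the board's rear end, around (320–400, 370–410) in the crop, with the red line clear of them. Next I'll lower the arm and feel for the shelf.

```bash
python3 -m crank '[[[0,0,-0.015],[0,0,0]],[[0,0,-0.027],[0,0,0]],[[0,0,-0.028],[0,0,0]],[[0,0,-0.028],[0,0,0]]]'; python3 -m crank '[[[0,0,-0.001],[0,0,0]],[[0,0,-0.002],[0,0,0]]]'; python3 -m crank '[[[0,0,-0.001],[0,0,0]],[[0,0,-0.002],[0,0,0]]]'
```

```text
time_s: 2.82
ee_pos: [684.7, -64.3, 93.1]
tool_rot: [1.095, 1.278, -1.092]
wrist_force: [0.0, 1.3, 1.3]
width: 45.3
time_s: 3.08
ee_pos: [684.9, -64.3, 91.3]
tool_rot: [1.095, 1.278, -1.092]
wrist_force: [-0.8, 0.8, 0.4]
width: 45.0
time_s: 3.32
ee_pos: [684.9, -64.3, 89.3]
tool_rot: [1.095, 1.277, -1.092]
wrist_force: [-0.6, -0.4, 0.3]
width: 45.1
```

```bash
for i in 1 2 ; do python3 -m crank '[[[0,0,-0.001],[0,0,0]],[[0,0,-0.0015],[0,0,0]]]'|grep -v rot; done
```

```text
time_s: 3.58
ee_pos: [684.9, -64.3, 87.8]
wrist_force: [-0.1, -0.1, -0.1]
width: 45.2
time_s: 3.82
ee_pos: [684.9, -64.3, 86.8]
wrist_force: [-4.7, 1.0, 12.1]
width: 45.4
```

```bash
python3 -m crank '[[[0,0,0.002],[0,0,0]],[[-0.0059,-0.0009,0.002],[0,0,0]],[[-0.0119,-0.0019,0.002],[0,0,0]],[[-0.0178,-0.0028,0.002],[0,0,0]],[[-0.0237,-0.0037,0.002],[0,0,0]],[[-0.0287,-0.0045,0.002],[0,0,0]],[[-0.0336,-0.0053,0.002],[0,0,0]],[[-0.0385,-0.006,0.002],[0,0,0]]]'
cat > look.py <<'E'
import sys
from h import *
from bench import readout
k=sys.argv[1]
np.set_printoptions(precision=2,suppress=True)
s=readout.state();print(s['ee_pos'],s['wrist_force'])
for n,(u0,v0,u1,v1) in(("scene",(170,125,370,275)),("top",(185,125,340,235))):
    im=cv2.cvtColor(cams.camera(n),cv2.COLOR_RGB2BGR);cv2.imwrite(f"pics/{n}{k}.png",im)
    cv2.imwrite(f"pics/{n}{k}c.png",cv2.resize(im[v0:v1,u0:u1],None,fx=4,fy=4,interpolation=cv2.INTER_CUBIC))
    # edge frame fixed from first pictures, per view
    p=np.array([501.3,-104.39]) if n=='scene' else np.array([507.72,-100.31])-8*np.array([.988,.156])
    t=.1563;x=np.array([np.cos(t),np.sin(t)]);y=np.array([-x[1],x[0]])
    for o in linemid(n,im,(200,175,268,240) if n=='scene' else (255,165,315,224),78)[:3]:
        C=o[1]-p;print(n,'area',o[0],'len',o[3],'x,y',C@x,C@y,'yaw',np.arctan2(-o[2][0],o[2][1])-t)
E
python3 look.py 2
```

```text
time_s: 4.82
ee_pos: [646.1, -70.3, 88.8]
tool_rot: [1.095, 1.277, -1.092]
wrist_force: [-0.3, 0.0, 0.1]
width: 45.2
[646.14 -70.34  88.79] [-0.3   0.04  0.06]
scene area 32 len 76.31049692188176 x,y 45.552109379317514 1.7889117909581433 yaw 0.08799333938657497
scene area 12 len 10.613063406253303 x,y 22.37105498493332 7.374208497321563 yaw -0.9344012993174852
top area 228 len 162.2235039880444 x,y 70.05406745290242 -87.91876123461836 yaw 1.3104030763752736
top area 186 len 136.86555833470703 x,y 152.8000920143469 115.72861672045141 yaw 1.3146937342538458
top area 34 len 43.08100712729675 x,y 130.25285712756883 59.33562749091845 yaw 0.6397810483277668
```

View pics/scene2c.png

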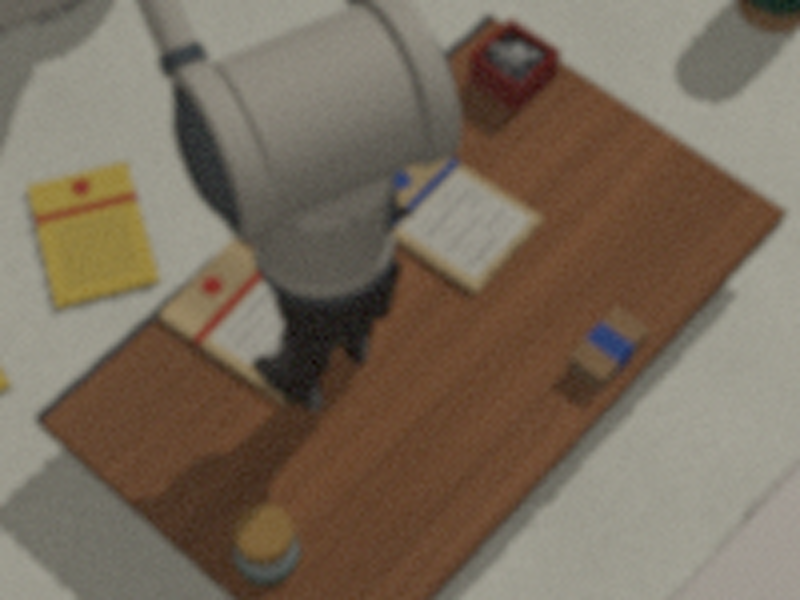

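```bash
python3 -m crank '[[[-0.0049,-0.0008,0],[0,0,0]],[[-0.0099,-0.0016,0],[0,0,0]],[[-0.0148,-0.0023,0],[0,0,0]],[[-0.0198,-0.0031,0],[0,0,0]],[[-0.0237,-0.0037,0],[0,0,0]],[[-0.0277,-0.0044,0],[0,0,0]],[[-0.0316,-0.005,0],[0,0,0]],[[-0.0336,-0.0053,0],[0,0,0]]]'
python3 look.py 3
```

```text
time_s: 5.92
ee_pos: [612.0, -75.7, 88.8]
tool_rot: [1.095, 1.278, -1.092]
wrist_force: [0.9, 0.0, 0.7]
width: 45.1
[612.04 -75.68  88.79] [0.93 0.02 0.72]
scene area 27 len 63.88825987040674 x,y 12.576158151327856 3.214574430298752 yaw 0.0031789294848712513
scene area 14 len 12.398687481823469 x,y -10.220783596411007 17.036957529722 yaw 0.8826662987185488
top area 331 len 190.59665502180408 x,y 128.36919027078625 116.08205917124648 yaw 1.3324381211881233
top area 99 len 94.9516586000885 x,y 48.7657222211899 -88.61019434371434 yaw 1.3267745116285101
top area 30 len 40.92679744424785 x,y 67.50064466270243 -39.88584681361366 yaw 1.3949259703688037
```

View pics/scene3c.png

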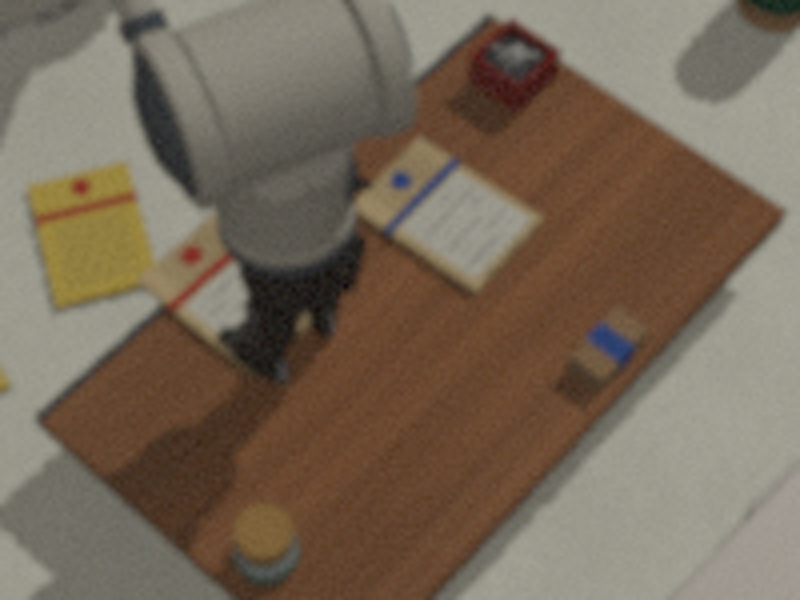

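View pics/top3c.png

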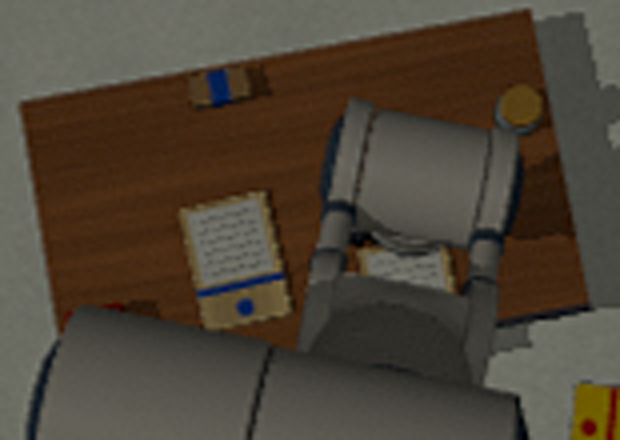

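The board is square now (yaw about 0.003). Its line is about 12.6 mm behind the edge. I'll push 10 mm, look again, then finish.

```bash
python3 -m crank '[[[-0.003,-0.0005,0],[0,0,0]],[[-0.0059,-0.0009,0],[0,0,0]],[[-0.0079,-0.0012,0],[0,0,0]],[[-0.0099,-0.0016,0],[0,0,0]],[[-0.0099,-0.0016,0],[0,0,0]]]'
python3 look.py 4
```

```text
time_s: 6.65
ee_pos: [601.8, -77.3, 88.7]
tool_rot: [1.095, 1.278, -1.093]
wrist_force: [0.6, -0.1, -0.2]
width: 45.0
[601.83 -77.32  88.73] [ 0.62 -0.13 -0.22]
scene area 27 len 59.428354162661726 x,y 1.6923251377818715 5.781620829871989 yaw 0.007213873162792345
scene area 14 len 11.938382562255319 x,y -20.630566034476587 16.9158304707292 yaw 1.2651885862357144
top area 379 len 198.28020634614305 x,y 123.36521536050762 115.32617486414831 yaw 1.3304791079426077
top area 70 len 78.32915707815553 x,y 40.94557683356778 -88.52229123342705 yaw 1.3168502412862426
top area 29 len 41.3638438704413 x,y 53.90994320408779 -39.37243457993389 yaw -1.6670587335953537
```

```bash
python3 -m crank '[[[0.006,0.001,0],[0,0,0]],[[0.02,0.003,0],[0,0,0]],[[0.03,0.005,0.02],[0,0,0]],[[0.03,0.005,0.07],[0,0,0]],[[0.03,0.005,0.12],[0,0,0]],[[0.02,-0.04,0.14],[0,0,0]],[[0.01,-0.09,0.14],[0,0,0]],[[0,-0.14,0.14],[0,0,0]],[[-0.02,-0.19,0.14],[0,0,0]],[[-0.04,-0.24,0.14],[0,0,0]]]' |head -2
python3 -m crank '[[[-0.04,-0.05,0],[0,0,0]],[[-0.08,-0.1,0],[0,0,0]],[[-0.12,-0.15,0],[0,0,0]],[[-0.12,-0.15,0],[0,0,0]],[[-0.12,-0.15,0],[0,0,0]]]' |head -2
python3 look.py 5
```

```text
time_s: 8.0
ee_pos: [562.2, -319.0, 228.9]
time_s: 8.62
ee_pos: [442.5, -469.4, 228.9]
[ 442.54 -469.37  228.86] [0.54 0.79 0.08]
scene area 35 len 81.15201884733119 x,y 1.8384541663438108 15.48467672959633 yaw -0.0037497340311846705
scene area 14 len 12.105542011695274 x,y -20.59348342332835 16.85469615661018 yaw 0.8184034957553491
top area 44 len 90.61312548639017 x,y 2.4732386235006785 14.4306716696208 yaw -0.002380568866889504
top area 14 len 14.360608891746491 x,y -20.380291975160695 14.535494430273765 yaw 0.2156804152951997
```

View pics/scene5c.png

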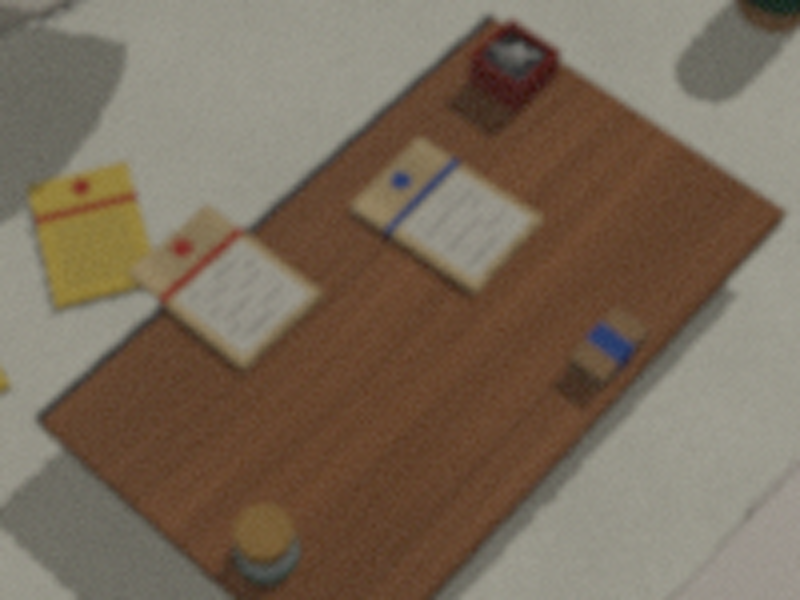

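View pics/top5c.png

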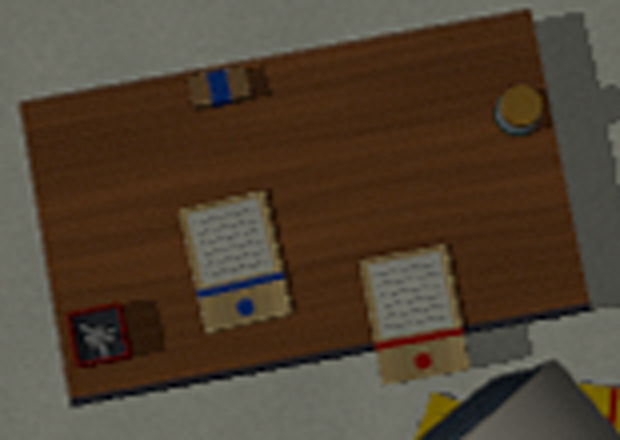

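Run:
```python
from h import *
np.set_printoptions(precision=2,suppress=True)
T=rd('pics/top5.png');S=rd('pics/scene5.png')
t=.1563;x=np.array([np.cos(t),np.sin(t)])
a,b=np.array([501.,-104]),None
y=np.array([-x[1],x[0]])
for n,im in(('top',T),('scene',S)):
    A=a+320*x
    P,d,g=edge(n,im,A+y*60,A-y*100 if n=='top' else A-y*60); rr=g.mean(2); # d>0 toward robot (wood)
    m=np.median(g,0); L=m.mean(1); hi=L[:20].mean();lo=L[-20:].mean(); print(n,'back: rb',np.c_[d,m][::6].round(0).tolist())
```

```text
top back: rb [[-30.0, 99.0, 109.0, 108.0], [-27.0, 98.0, 108.0, 108.0], [-24.0, 99.0, 109.0, 108.0], [-21.0, 99.0, 109.0, 108.0], [-18.0, 99.0, 109.0, 108.0], [-15.0, 99.0, 109.0, 108.0], [-12.0, 99.0, 109.0, 109.0], [-9.0, 100.0, 110.0, 109.0], [-6.0, 102.0, 113.0, 111.0], [-3.0, 105.0, 115.0, 112.0], [0.0, 80.0, 93.0, 98.0], [3.0, 44.0, 59.0, 76.0], [6.0, 20.0, 40.0, 66.0], [9.0, 15.0, 38.0, 67.0], [12.0, 18.0, 42.0, 72.0], [15.0, 19.0, 42.0, 71.0], [18.0, 18.0, 40.0, 68.0], [21.0, 17.0, 39.0, 66.0], [24.0, 17.0, 39.0, 67.0], [27.0, 18.0, 41.0, 69.0], [30.0, 19.0, 41.0, 70.0]]
scene back: rb [[-30.0, 138.0, 151.0, 152.0], [-27.0, 138.0, 150.0, 152.0], [-24.0, 138.0, 150.0, 152.0], [-21.0, 135.0, 147.0, 149.0], [-18.0, 125.0, 136.0, 137.0], [-15.0, 108.0, 119.0, 120.0], [-12.0, 100.0, 109.0, 111.0], [-9.0, 96.0, 106.0, 107.0], [-6.0, 88.0, 97.0, 100.0], [-3.0, 68.0, 78.0, 88.0], [0.0, 50.0, 64.0, 85.0], [3.0, 44.0, 64.0, 92.0], [6.0, 48.0, 70.0, 101.0], [9.0, 49.0, 72.0, 104.0], [12.0, 50.0, 73.0, 106.0], [15.0, 50.0, 73.0, 105.0], [18.0, 48.0, 70.0, 101.0], [21.0, 47.0, 69.0, 100.0], [24.0, 47.0, 69.0, 100.0], [27.0, 47.0, 70.0, 101.0], [30.0, 48.0, 70.0, 101.0]]
```

Both clear views put the line 1.8–2.5 mm behind the edge, with yaw about 0. Taking the shelf's back edge plus its 320 mm depth, it's closer to 3.4 mm. There's plenty of time, so I'll nudge it about 2.5 mm further to centre it.

```bash
python3 -m crank '[[[0.02,0.04,0],[0,0,0]],[[0.045,0.09,0],[0,0,0]],[[0.07,0.14,0],[0,0,0]],[[0.095,0.19,0],[0,0,0]],[[0.12,0.24,0],[0,0,0]],[[0.145,0.29,0],[0,0,0]],[[0.17,0.34,0],[0,0,0]],[[0.185,0.38,0],[0,0,0]],[[0.1895,0.397,0],[0,0,0]],[[0.1895,0.397,0],[0,0,0]]]'; python3 -m crank '[[[0,0,0],[0,0,0]]]'
```

```text
time_s: 9.98
ee_pos: [632.9, -69.5, 228.8]
tool_rot: [1.092, 1.279, -1.089]
wrist_force: [0.3, -0.4, -0.9]
width: 45.1
time_s: 10.1
ee_pos: [632.6, -70.0, 228.9]
tool_rot: [1.092, 1.279, -1.089]
wrist_force: [-0.0, 0.2, 0.5]
width: 45.3
```

```bash
python3 -m crank '[[[0,-0.002,-0.04],[0,0,0]],[[0,-0.002,-0.09],[0,0,0]],[[0,-0.002,-0.125],[0,0,0]],[[0,-0.002,-0.138],[0,0,0]],[[0,-0.002,-0.14],[0,0,0]],[[0,-0.002,-0.14],[0,0,0]]]'
```

```text
time_s: 10.85
ee_pos: [633.4, -72.4, 90.2]
tool_rot: [1.092, 1.277, -1.089]
wrist_force: [0.4, -0.0, 0.3]
width: 45.3
```

Target TCP is (599.3, −77.7, 89), so the shift is (−0.0341, −0.0053, −0.0012).

```bash
python3 -m crank '[[[-0.01,-0.0016,-0.0012],[0,0,0]],[[-0.02,-0.0031,-0.0012],[0,0,0]],[[-0.026,-0.0041,-0.0012],[0,0,0]],[[-0.03,-0.0047,-0.0012],[0,0,0]],[[-0.0315,-0.0049,-0.0012],[0,0,0]],[[-0.033,-0.0051,-0.0012],[0,0,0]],[[-0.0341,-0.0053,-0.0012],[0,0,0]],[[-0.0341,-0.0053,-0.0012],[0,0,0]]]'
python3 look.py 6 | grep scene
```

```text
time_s: 11.85
ee_pos: [599.4, -77.8, 89.1]
tool_rot: [1.093, 1.277, -1.088]
wrist_force: [2.2, 0.8, -0.0]
width: 45.0
scene area 25 len 56.81321967529075 x,y -0.4159090626435243 6.953726874330551 yaw 0.015569441661600708
scene area 13 len 12.710444681931452 x,y -23.25868806058768 16.2210811030604 yaw -1.387481101970062
```

Moved about 2.3 mm as intended. Next I'll back off and check both views.

```bash
python3 -m crank '[[[0.006,0.001,0],[0,0,0]],[[0.02,0.003,0],[0,0,0]],[[0.03,0.005,0.02],[0,0,0]],[[0.03,0.005,0.07],[0,0,0]],[[0.03,0.005,0.12],[0,0,0]],[[0.02,-0.04,0.14],[0,0,0]],[[0.01,-0.09,0.14],[0,0,0]],[[0,-0.14,0.14],[0,0,0]],[[-0.02,-0.19,0.14],[0,0,0]],[[-0.04,-0.24,0.14],[0,0,0]]]' |head -2
python3 -m crank '[[[-0.04,-0.05,0],[0,0,0]],[[-0.08,-0.1,0],[0,0,0]],[[-0.12,-0.15,0],[0,0,0]],[[-0.12,-0.15,0],[0,0,0]],[[-0.12,-0.15,0],[0,0,0]]]' |head -2
python3 look.py 7
python3 - <<'E'
from h import *
for k in (0,7):
  print([ (o[1].round(1)) for o in linemid('top',rd(f'pics/top{k}.png'),(225,168,262,212),78,'blue')])
d=cv2.absdiff(rd('pics/top0.png'),rd('pics/top7.png')).max(2);v,u=np.nonzero(d>40);print(u[(v<235)&(u<340)].min(),u[(v<235)&(u<340)].max(),v.min())
E
```

```text
time_s: 13.2
ee_pos: [559.5, -319.5, 229.1]
time_s: 13.82
ee_pos: [439.9, -469.8, 229.1]
[ 439.86 -469.77  229.08] [-0.02  0.88 -0.49]
scene area 35 len 78.53405335783201 x,y -0.4305012999989601 15.191780831538226 yaw -0.003310974469706046
scene area 13 len 13.57968091402105 x,y -23.226451704950364 15.989124479193913 yaw 1.3435762662459765
top area 42 len 87.4096658381872 x,y 0.08547442694511659 14.699212843025302 yaw 0.006666069835315924
top area 14 len 14.054833564889972 x,y -22.792287062192248 14.22114464025769 yaw 0.12529407620374183
[array([559.5,  92.9]), array([537.2,  88.1])]
[array([559.5,  92.8]), array([536.8,  88.1])]
273 339 170
```

View pics/top7c.png

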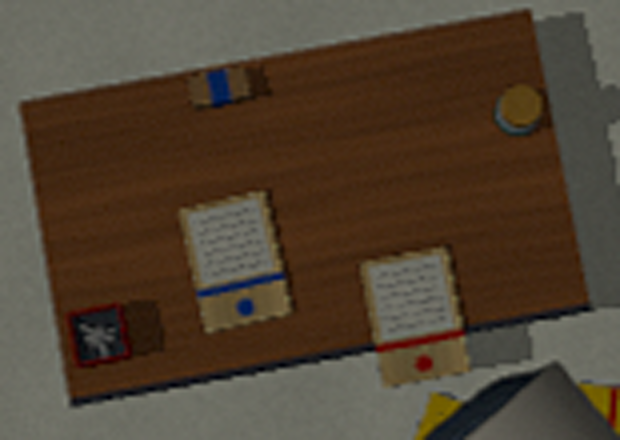

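The red line lies along the strip's outer edge. The blue board and the other things haven't moved, so I'm handing it in.

```bash
python3 -c "
from bench import close_job;print(close_job())"
```

```text
the job is handed in; nothing more can be done
None
```

I pushed the red-lined board out over the shelf's front edge with two half-open fingertips, which also squared it. I then backed off, measured it, nudged it 2.3 mm further and moved the arm clear. I handed the job in at about 14 s.

- **Line position:** the middle of the red line was −0.4 mm from the edge in the scene view and +0.1 mm in the top view. Using the shelf's back edge and its 320 mm depth instead puts it about 1 mm further back. All of these are within the 6 mm limit.
- **Squareness:** the board was within 0.007 rad of square to the edge.
- **Other things:** the blue line moved no more than 0.1 mm. In the shelf part of the top view, the only changes were around the red board and the arm. I did not measure the nut jar, pen cup or tape again, but the fingers never went down near them.
- **Not checked directly:** I did not measure the board's tilt or height separately. It looked flat in the pictures.
- **Forces:** the largest I read was about 12 N, when the fingertips touched the shelf while feeling for its height.

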